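# Hang the empty scoop on the spring balance

### The job

Find the empty weight of the copper-coloured scoop: lift it out of the white caddy, stand it upright in the middle of the round cork trivet and let go, so that you can take it another way that leaves its handle free for the hook, then hang it by the handle's top bar in the sprung hook of the balance. Let it down gently, keeping hold until the spring carries it, then let go, back away and wait until hook and scoop hang still. Do not tip the scoop over, force the hook down to its stop, or shift the jam jar, bowl, mug or pepper mill.

Things in the scene. Friction and masses are not known exactly. Their poses are not given: they have to be found in the camera images.
- scoop_center (a point): Copper-coloured scoop: round cup 62 mm across, 55 mm high, with an upright stirrup handle, 130 mm tall in all, 180 to 325 g. Point on its axis half-way up, 65 mm above its underside; z up, y along the handle's top bar. Handle sides: upright, 54 mm over their outsides (along y), 10 to 60 mm above this point; below that they slope out to the rim. Same under a half turn about z.
- scoop_bar (a point): Middle of the underside of the handle's straight top bar (the face that sits on the hook), 60 mm above scoop_center; same axes. Bar 54 mm long (y), 12 mm wide (x), 5 mm thick; the handle's sides are the same flat strap. The window under the bar, between the sides, is 44 mm wide and 50 mm high, open along x.
- caddy: Fixed white-painted wooden caddy, origin centre of underside. Base 100 (x) by 178 (y) by 8 mm; three partitions 10 mm thick, 145 mm high, at y = -84, 0, +84 mm make two bays 74 mm wide, open to front, back and above. Scoop in one bay, jar in the other, either way round. The scoop's bar lies along y, its top 7 mm below the partitions' top: fingers fit only before and behind it (along x).
- trivet_top (a point): Centre of the top face of the fixed round cork trivet, 110 mm across, 6 mm high.
- balance: Fixed spring balance, left or right of the trivet. Origin on the table below the hook's seat; +x points from the hook to the column. Base plate 12 mm thick, x -60 to +170 mm, 110 mm wide; white column 32 mm across at x = 130 mm, 162 mm high; out of it stands the sprung steel rod that carries the hook's arm, with a red block on top, up to 265 mm above the table.
- hook_saddle (a point): Middle of the seat of the sprung steel hook, 225 mm above the table unloaded; axes as the balance. Flat bar 10 mm wide (y), 6 mm thick, bent to a U open upward, 36 mm inside along x. Its red free tip (x -24 to -18 mm) rises 18 mm above the seat; at x = +18 mm it rises 30 mm to a level arm to the column. The bar, lying along y, passes over the tip from -x and lowers into the U.
- hook (a joint): How far the hook has sunk, m: 0 unloaded, 0.065 at its stop. Spring 80 N/m, lightly damped (bounces for about two seconds). The scoop's weight draws it down about 20 to 40 mm, so a bar lowered onto the seat must go on down with it about 30 mm before it is let go.
- jar_center (a point): Round glass jam jar with a red cap, 60 mm across, 95 mm tall, in the other bay of the caddy; point half-way up. A bystander.
- bowl: Grey stoneware bowl, 120 mm across, 55 mm high, beyond the trivet; origin at its underside. A bystander.
- mug: White mug, 76 mm across, 85 mm high, on the right of the table; origin at its underside. A bystander.
- mill: Dark wooden pepper mill, 52 mm across, 150 mm high, on the left of the table; origin at its underside. A bystander.
Not all that is in view belongs to the job. What is shaped like the part that bears scoop_center but green or yellow is not meant.

How it is judged:
By the outcome, as a careful person would: the job done as asked, in the order asked, and still so for the second after the job is handed in, with the robot touching nothing.
It also fails if it takes over 69 s, if anything falls off the work surface, if the arm or the gripper's body presses on something with over 40 N, if the wrist force passes 120 N, or if a joint passes its speed limit or range.

### The arm

A 6-joint arm with a two-finger parallel gripper is mounted at the origin on the work surface. World frame = base frame: x ahead of the robot, y to its left, z up, the work surface at z = 0. Lengths are in m, angles in rad, forces in N, time in s.
With the tool pointing down it reaches from about 0.35 to 0.95 m from the base axis. Payload 17.4 kg.
Tool frame: the origin (TCP) lies midway between the tips of the shut fingers; the grasp point (between the pads) lies 19 mm behind it; z points along the fingers, y is the line along which they close (so a half turn about z gives the same grasp; the last joint's range is limited). The gripper opens to 93 mm and grips with 3 to 60 N. Pads are 15 mm wide; open, the fingers measure 128 mm over their backs; the gripper's body (75 mm by 188 mm) begins 65 mm behind the grasp point.
Start: joints at [-1.164, 0.116, 1.442, -0, 1.584, -0.038], TCP at [0.29, -0.609, 0.219] pointing down, gripper open.
Joint ranges: [-2.83, 2.83], [-0.83, 2.19], [0.07, 2.5], [-1.14, 4.28], [0.01, 3], [-2.97, 2.97]. Speed limits (rad/s): [1.89, 1.89, 2.22, 3.14, 3.14, 3.14].

### API

Orientations are given as a rotation vector (axis times angle).
In Python, from plant import readout, optics, job_done gives the robot as it stands.
- The arm moves only by the tool send_rows, never from a script. Its argument "motion" is one flat list of numbers, 5 for each row, row after row: the shift along the tool's x, y, z in m, then the turn about the tool's z in degrees, then the finger opening in m, from 0 to 0.093. A call has 1 to 20 rows; each row is the pose to reach, as a shift and turn from the pose commanded when the call began, along the tool's axes at that moment; what a row does not reach only later rows make up. A row lasts 1/10 s, in which the tool goes at most 50 mm and 8.59 degrees, less where a joint would pass 70% of its speed; a pose out of reach is approached as far as the arm can. A call with a gripper value outside its range is refused whole. The fingers move at their own pace and stop on an object; "grip_force" is the grip in N (left out, the last holds). Time passes only in rows, so rows that repeat a pose let the fingers close. It gives the time, the measured TCP pose, the force, the opening and the grip force at its end, in the units of the state.
- readout.get_state(): the state, without advancing time (a new reading comes with each control period).
- optics.get_image(name): name is "scene" or "side" or "wrist"; returns a dict with "pixels" (480x640x3 uint8, red, green, blue), "fx", "fy", "cx", "cy" (pixels), "R" (3x3) and "t" (3): a world point X has camera coordinates R X + t; the wrist camera has in their place "T_tool_cam" (4x4, takes a point from camera to tool coordinates, whose origin is the TCP and whose axes are the flange's). Camera axes: x right, y down, z forward; pixel columns grow to the right and rows downward; lengths in m; the calibration is good to about 2 mm. The wrist camera is an equidistant fisheye: a pixel r from the principal point sees the ray r / f radians off the axis. A picture is of the moment at which its call begins: read the wrist's pose just before it. There is no depth.
- job_done(): hands the job in; it is judged then, once.
The state is a dict: "t": time; "q": joint angles; "joint_vel": joint speeds; "joint_efforts": joint torques, N m; "position": TCP position; "orientation": TCP orientation; "wrist_force": force on the tool from outside, world axes, zero at the start; "ft_torque": the same for the moment, N m; "width": finger opening in m; "gripper_force": force on a finger pad.
Only numpy, scipy, OpenCV 4.12 (cv2) and the standard library are available. Lean on these libraries where they do the work, as an engineer would, in place of code of your own. Each camera call takes 0.05 s, during which the arm holds its last target. There are 200 camera calls.

## Working session

There is one attempt and no reset: what is moved stays moved. The work goes in short steps, Python scripts to look and compute and a tool call to move; the robot and the scene stay as the last step left them, time stands still between calls to the robot, and variables do not carry over. Pictures are saved under pics/ and viewed, at most 10 in all, crops included, and the job is handed in when it is done.

Besides the shell and the picture viewer there is one more tool, called after "Call:" as name(argument=value, ...) on one line, values as JSON. send_rows: Moves the arm, as the interface text tells. Its arguments: {"type":"object","properties":{"motion":{"type":"array","items":{"type":"number"}},"grip_force":{"type":"number"}},"required":["motion"]}

```bash
mkdir -p pics; ls; cat > h.py <<'E'
import numpy as np, cv2
from scipy.spatial.transform import Rotation as Ro
from plant import readout, optics, job_done
def save(im,n,crop=None,s=1):
    p=im["pixels"][:,:,::-1]
    if crop: x0,y0,x1,y1=crop; p=p[y0:y1,x0:x1]
    cv2.imwrite("pics/"+n,cv2.resize(p,None,fx=s,fy=s,interpolation=cv2.INTER_CUBIC))
def ray(im,u,v):
    d=np.array([(u-im["cx"])/im["fx"],(v-im["cy"])/im["fy"],1.]); R=np.array(im["R"])
    return -R.T@np.array(im["t"]), R.T@d
def onz(im,u,v,z):
    o,d=ray(im,u,v); return o+d*(z-o[2])/d[2]
def tri(a,pa,b,pb):
    o1,d1=ray(a,*pa); o2,d2=ray(b,*pb)
    s=np.linalg.lstsq(np.c_[d1,-d2],o2-o1,rcond=None)[0]
    p,q=o1+s[0]*d1,o2+s[1]*d2
    return (p+q)/2,np.linalg.norm(p-q)
def proj(im,X):
    c=np.array(im["R"])@X+np.array(im["t"]); return np.array([im["fx"]*c[0]/c[2]+im["cx"],im["fy"]*c[1]/c[2]+im["cy"]])
def both():
    return optics.get_image("scene"),optics.get_image("side")
E
python3 - <<'E'
from h import *
a,b=both()
import pickle; pickle.dump((a,b),open("im0.pkl","wb"))
cv2.imwrite("pics/a.png",a["pixels"][:,:,::-1]);cv2.imwrite("pics/b.png",b["pixels"][:,:,::-1])
for i in (a,b): print(i["fx"],ray(i,320,240))
print(readout.get_state())
E
```

```text
pics
490.71808165894333 (array([ 1.13531131, -1.05056753,  1.20920233]), array([-0.35514841,  0.65620883, -0.66577959]))
610.0859677674613 (array([-0.42126004,  1.01586645,  1.60383645]), array([ 0.48080667, -0.50315569, -0.71815663]))
{'t': 0.1, 'q': array([-1.16377905e+00,  1.16392887e-01,  1.44220378e+00, -1.74821202e-05,
        1.58401705e+00, -3.78002010e-02]), 'joint_vel': array([-7.20034365e-04, -2.66533314e-03, -6.95511917e-05, -2.23108269e-03,
        3.34799602e-05, -4.24612287e-04]), 'joint_efforts': array([ 9.87037092e-04, -7.22888660e+01, -6.23866510e+01,  7.80977122e-02,
        2.27274501e-02, -9.92376681e-05]), 'position': array([ 0.29035765, -0.6091422 ,  0.21800614]), 'orientation': array([-3.06323616e+00, -6.92750432e-01,  3.21301256e-04]), 'wrist_force': array([-0.5375239 ,  0.75043754, -0.50385211]), 'ft_torque': array([ 0.0066158 , -0.0023247 ,  0.00774995]), 'gripper_force': 0.0, 'width': 0.09292031715385213}
```

View pics/a.png

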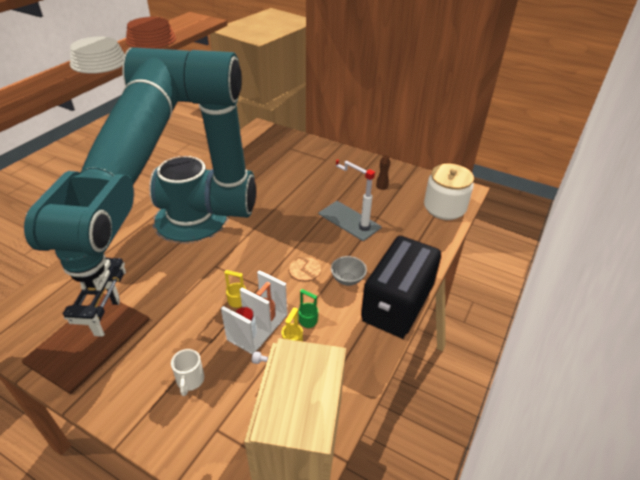

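View pics/b.png

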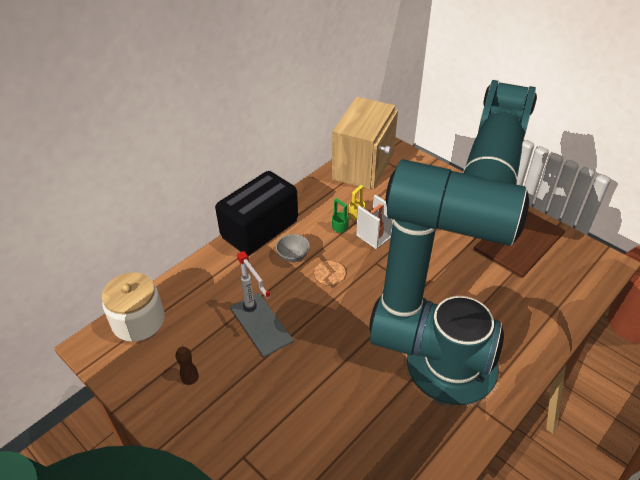

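The scene view shows the caddy at about (257,315). Lookalikes are the yellow scoop at (235,290), the green one at (308,310) and another yellow at (292,327). The copper one is in the caddy at about (268,298), and it is my choice. The balance is at (365,200) with its hook tip at (338,163), the trivet at (305,269), the bowl at (348,271), the mug at (187,370) and the mill at (383,172). In the side view the copper scoop is at (378,214), the trivet at (330,272) and the hook tip at (265,293). Next is one close crop to check the choice.

```bash
python3 - <<'E'
from h import *
import pickle; a,b=pickle.load(open("im0.pkl","rb"))
A=cv2.resize(a["pixels"][262:352,215:325,::-1],None,fx=6,fy=6,interpolation=cv2.INTER_CUBIC)
cv2.imwrite("pics/c.png",A)
B=cv2.resize(b["pixels"][185:305,225:395,::-1],None,fx=4.6,fy=4.6,interpolation=cv2.INTER_CUBIC)
cv2.imwrite("pics/d.png",B)
for n,i,(u,v) in (("triv",a,(305,269)),("triv",b,(330,272))): print(n,onz(i,u,v,.006))
print("tip",tri(a,(338,163),b,(265,293)))
for n,i,(u,v) in (("bowl",a,(348,271)),("bowl",b,(293,248))): print(n,onz(i,u,v,.04))
E
```

```text
triv [ 0.52235648 -0.02195758  0.006     ]
triv [ 0.51724554 -0.01446891  0.006     ]
tip (array([0.46600178, 0.31614113, 0.23093144]), np.float64(0.005753532850578918))
bowl [0.66869694 0.01336866 0.04      ]
bowl [0.66880781 0.01342833 0.04      ]
```

View pics/c.png

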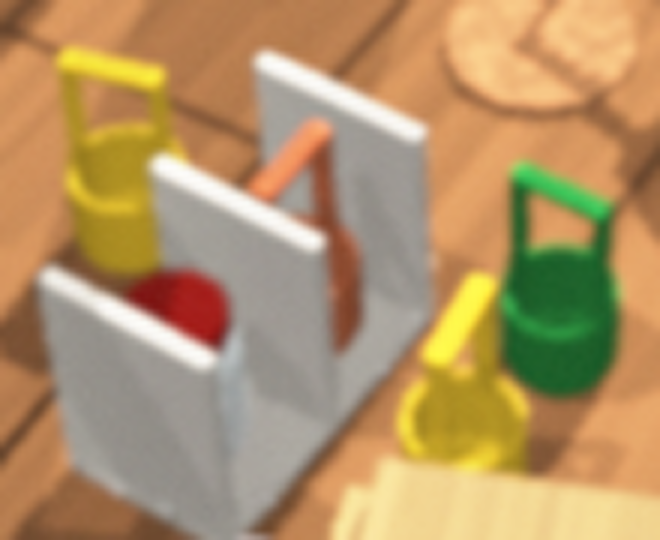

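View pics/d.png

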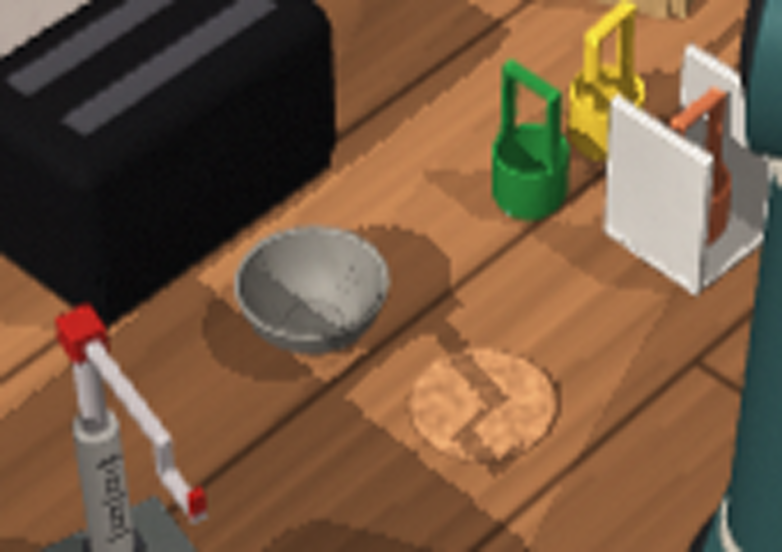

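The crop confirms it: the copper scoop is in the far bay, with its bar from (262,188) to (320,130) in the crop, and the red-capped jar is in the near bay. The three partition top edges are sharp. The side crop shows the hook's red tip at (198,500), the column's red block at (82,335) and the trivet centred at (484,401).

```bash
python3 - <<'E'
from h import *
import pickle; a,b=pickle.load(open("im0.pkl","rb"))
A=lambda u,v:(215+u/6-.4,262+v/6-.4)
B=lambda u,v:(225+u/4.6-.4,185+v/4.6-.4)
for p in [(258,58),(425,130),(155,162),(322,240),(45,275),(212,355)]: print("part",onz(a,*A(*p),.145).round(4))
for p in [(618,103),(712,160)]: print("partS",onz(b,*B(*p),.145).round(4))
for p in [(262,188),(320,130)]: print("bar",onz(a,*A(*p),.138).round(4))
for p in [(685,125),(722,97)]: print("barS",onz(b,*B(*p),.138).round(4))
print("triv",onz(a,*A(542,30),.006),onz(b,*B(484,401),.006))
def red(i,win):
    x0,y0,x1,y1=win; p=i["pixels"].astype(int)
    m=((p[...,0]>120)&(p[...,1]<60)&(p[...,2]<60)).astype(np.uint8); k=np.zeros_like(m);k[y0:y1,x0:x1]=1
    n,l,s,c=cv2.connectedComponentsWithStats(m*k)
    return [(s[j],c[j]) for j in range(1,n)]
ra=red(a,(320,140,400,200)); rb=red(b,(225,240,290,310))
print(ra);print(rb)
for s,c in ra:
  for t,d in rb: print(c.round(1),d.round(1),tri(a,c,b,d))
# copper
for i,w in ((a,(255,275,280,325)),(b,(370,200,390,240))):
    h=cv2.cvtColor(i["pixels"],cv2.COLOR_RGB2HSV)
E
```

```text
part [ 0.474  -0.2215  0.145 ]
part [ 0.5734 -0.2212  0.145 ]
part [ 0.4714 -0.3053  0.145 ]
part [ 0.5694 -0.3061  0.145 ]
part [ 0.4694 -0.3892  0.145 ]
part [ 0.5646 -0.3889  0.145 ]
partS [ 0.5654 -0.2167  0.145 ]
partS [ 0.4729 -0.2167  0.145 ]
bar [ 0.522  -0.2881  0.138 ]
bar [ 0.5248 -0.2419  0.138 ]
barS [ 0.5166 -0.2385  0.138 ]
barS [ 0.5158 -0.2819  0.138 ]
triv [ 0.51618772 -0.011981    0.006     ] [ 0.51841284 -0.01480439  0.006     ]
[(array([336, 160,   3,   4,   8], dtype=int32), array([336.875, 161.5  ])), (array([365, 170,  10,   9,  53], dtype=int32), array([369.45283019, 174.        ])), (array([372, 177,   2,   2,   2], dtype=int32), array([372.5, 177.5]))]
[(array([237, 251,  11,  12,  75], dtype=int32), array([241.52      , 256.13333333])), (array([266, 291,   4,   6,  11], dtype=int32), array([266.90909091, 292.81818182]))]
[336.9 161.5] [241.5 256.1] (array([0.5293638 , 0.27996171, 0.29437682]), np.float64(0.10111431386962956))
[336.9 161.5] [266.9 292.8] (array([0.46043777, 0.31495769, 0.23581826]), np.float64(0.003323263748622492))
[369.5 174. ] [241.5 256.1] (array([0.60717095, 0.27849953, 0.25382445]), np.float64(0.005182633122681707))
[369.5 174. ] [266.9 292.8] (array([0.53868853, 0.31381165, 0.19444822]), np.float64(0.10140386017542698))
[372.5 177.5] [241.5 256.1] (array([0.61793808, 0.27449956, 0.24422939]), np.float64(0.001546420012620872))
[372.5 177.5] [266.9 292.8] (array([0.54937373, 0.30981311, 0.18418922]), np.float64(0.10932119697581873))
```

```bash
cat >> h.py <<'E'
def to(x,y,z,yaw=None):
    "tool-frame shift and turn to a world TCP position and yaw (deg) of tool y"
    s=readout.get_state(); R=Ro.from_rotvec(s["orientation"]).as_matrix()
    d=R.T@(np.array([x,y,z])-s["position"]); cur=np.degrees(np.arctan2(R[1,1],R[0,1]))
    t=0 if yaw is None else (cur-yaw+180)%360-180
    print("shift",d.round(4),"turn",round(t,2),"cur yaw",round(cur,2),"t",s["t"],"pos",s["position"].round(4),"F",s["wrist_force"].round(2),"w",s["width"])
E
python3 - <<'E'
from h import *
import pickle; a,b=pickle.load(open("im0.pkl","rb"))
to(.519,-.263,.21,0)
print("yellow top",onz(a,215+110/6,262+65/6,.13),onz(a,215+465/6,262+310/6,.13),"mug",onz(a,187,360,.085))
E
```

```text
shift [ 0.3553 -0.2141  0.0082] turn -64.51 cur yaw -64.51 t 0.1 pos [ 0.2904 -0.6091  0.218 ] F [-0.54  0.75 -0.5 ] w 0.09292031715385213
yellow top [ 0.40457311 -0.25271332  0.13      ] [ 0.64548029 -0.29866047  0.13      ] mug [ 0.46417051 -0.54563139  0.085     ]
```

Call:
send_rows(motion=[0.02,-0.012,0,-4,0.05,0.06,-0.036,0,-12,0.05,0.1,-0.06,0,-20,0.05,0.14,-0.084,0,-28,0.05,0.18,-0.108,0,-36,0.05,0.22,-0.132,0.002,-44,0.05,0.26,-0.157,0.004,-52,0.05,0.3,-0.181,0.006,-58,0.05,0.33,-0.2,0.008,-62,0.05,0.3553,-0.2141,0.0082,-64.5,0.05,0.3553,-0.2141,0.0082,-64.5,0.05,0.3553,-0.2141,0.0082,-64.5,0.05], grip_force=15)

```text
t: 1.3
position: [0.5191, -0.2629, 0.2101]
orientation: [-2.221, -2.222, 0.001]
wrist_force: [-0.0, -0.0, 0.2]
width: 0.05
gripper_force: 0.0
```

```bash
python3 - <<'E'
from h import *
to(.519,-.263,.115,0)
w=optics.get_image("wrist"); save(w,"w1.png"); print(w["T_tool_cam"],w["fx"],w["cx"],w["cy"])
E
```

```text
shift [-0.0001 -0.      0.0951] turn 0.03 cur yaw 0.03 t 1.3 pos [ 0.5191 -0.2629  0.2101] F [-0.01 -0.01  0.16] w 0.04998536320401173
[[ 3.03665890e-05 -9.64551516e-01 -2.63894622e-01  7.24023875e-02]
 [ 9.99999963e-01 -4.20356411e-05  2.68713810e-04 -4.57107659e-04]
 [-2.70281293e-04 -2.63894620e-01  9.64551479e-01 -1.66082592e-01]
 [ 0.00000000e+00  0.00000000e+00  0.00000000e+00  1.00000000e+00]] 371.64829954431775 315.7660633077174 231.13574373920133
```

View pics/w1.png

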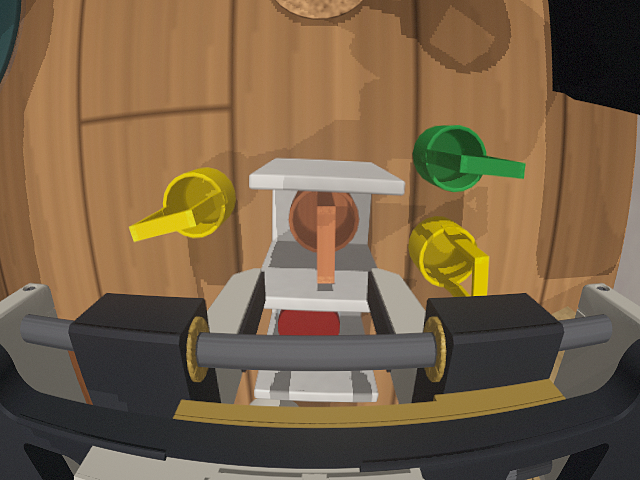

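The wrist view shows the copper bar centred from (326,207) to (326,282), between the fingers and lying along y. The trivet's edge is at (318,5).

```bash
cat >> h.py <<'E'
def wonz(w,u,v,z,s=None):
    s=s or readout.get_state(); T=np.array(w["T_tool_cam"]); R=Ro.from_rotvec(s["orientation"]).as_matrix()
    p=np.array([u-w["cx"],v-w["cy"]]); r=np.linalg.norm(p); th=r/w["fx"]
    d=np.r_[np.sin(th)*p/max(r,1e-9),np.cos(th)]
    d=R@T[:3,:3]@d; o=s["position"]+R@T[:3,3]
    return o+d*(z-o[2])/d[2]
E
python3 - <<'E'
from h import *
s=readout.get_state(); w=optics.get_image("wrist")
for p in [(326,207),(326,282)]: print(wonz(w,*p,.138,s))
for p in [(252,188),(404,188)]: print(wonz(w,*p,.145,s))
E
```

```text
[ 0.52509319 -0.23988857  0.138     ]
[ 0.52547953 -0.29293736  0.138     ]
[ 0.47795661 -0.22594979  0.145     ]
[ 0.57487637 -0.22575615  0.145     ]
```

Call:
send_rows(motion=[-0.002,0.004,0.01,0,0.05,-0.002,0.004,0.035,0,0.05,-0.002,0.004,0.06,0,0.05,-0.002,0.004,0.08,0,0.05,-0.002,0.004,0.092,0,0.05,-0.002,0.004,0.095,0,0.05,-0.002,0.004,0.095,0,0.03,-0.002,0.004,0.095,0,0.005,-0.002,0.004,0.095,0,0.005,-0.002,0.004,0.095,0,0.005,-0.002,0.004,0.095,0,0.005,-0.002,0.004,0.095,0,0.005], grip_force=20)

```text
t: 2.6
position: [0.5232, -0.2652, 0.1158]
orientation: [2.221, 2.221, 0.0]
wrist_force: [0.7, 0.1, 1.2]
width: 0.0112
gripper_force: 20.0
```

Call:
send_rows(motion=[0,0,-0.005,0,0.005,0,0,-0.015,0,0.005,0,0,-0.035,0,0.005,0,0,-0.06,0,0.005,0,0,-0.09,0,0.005,0,0,-0.12,0,0.005,0,0,-0.145,0,0.005,0,0,-0.16,0,0.005,0,0,-0.168,0,0.005,0,0,-0.17,0,0.005,0,0,-0.17,0,0.005,0,0,-0.17,0,0.005,0,0,-0.17,0,0.005,0,0,-0.17,0,0.005])

```text
t: 4.0
position: [0.5229, -0.2651, 0.2848]
orientation: [-2.221, -2.221, 0.0]
wrist_force: [-0.7, 0.2, -2.1]
width: 0.0117
gripper_force: 20.0
```

```bash
python3 - <<'E'
from h import *
to(.517,-.0135,.28,0)
f=[]
for k in range(4): optics.get_image("wrist"); f.append(readout.get_state()["wrist_force"])
print(np.array(f).round(2))
a,b=both(); save(a,"e.png")
for i in (a,b):
    h=cv2.cvtColor(i["pixels"],cv2.COLOR_RGB2HSV)
E
```

```text
shift [ 0.2516 -0.006   0.0049] turn -0.02 cur yaw -0.02 t 4.0 pos [ 0.5229 -0.2651  0.2848] F [-0.66  0.24 -2.08] w 0.011660257071342498
[[ 0.02 -0.48 -2.28]
 [-0.14  0.98 -2.22]
 [-0.35 -0.78 -2.66]
 [ 0.4   0.05 -2.19]]
```

```bash
python3 - <<'E'
from h import *
a,b=both()
A=cv2.resize(a["pixels"][170:320,200:350,::-1],None,fx=3.8,fy=3.8,interpolation=cv2.INTER_CUBIC)
cv2.imwrite("pics/f.png",A)
E
```

```text
(no output)
```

View pics/f.png

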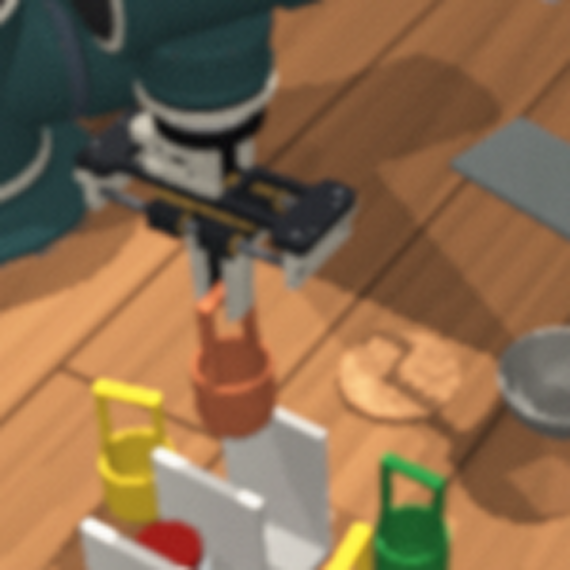

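The scoop hangs upright, clear of the caddy, from the pads at (225,290) in the crop. The wrist force reads about 2.3 N, so I expect the hook to sink about 29 mm. Next I move it to the trivet.

Call:
send_rows(motion=[0.01,0,0,0,0.005,0.03,-0.001,0,0,0.005,0.06,-0.002,0,0,0.005,0.1,-0.003,0,0,0.005,0.14,-0.004,0,0,0.005,0.18,-0.005,0,0,0.005,0.215,-0.006,0.01,0,0.005,0.238,-0.006,0.03,0,0.005,0.249,-0.006,0.06,0,0.005,0.2515,-0.006,0.09,0,0.005,0.2515,-0.006,0.12,0,0.005,0.2515,-0.006,0.142,0,0.005,0.2515,-0.006,0.154,0,0.005,0.2515,-0.006,0.16,0,0.005,0.2515,-0.006,0.16,0,0.005,0.2515,-0.006,0.16,0,0.005,0.2515,-0.006,0.16,0,0.005])

```text
t: 6.1
position: [0.5175, -0.0137, 0.1266]
orientation: [2.221, 2.22, 0.002]
wrist_force: [-0.1, 0.1, -2.2]
width: 0.0113
gripper_force: 20.0
```

```bash
python3 - <<'E'
from h import *
to(.517,-.0135,.1138,0)
a,b=both()
A=cv2.resize(a["pixels"][215:295,260:350,::-1],None,fx=4.4,fy=4.4,interpolation=cv2.INTER_CUBIC)
B=cv2.resize(b["pixels"][220:300,285:375,::-1],None,fx=4.4,fy=4.4,interpolation=cv2.INTER_CUBIC)
cv2.imwrite("pics/g.png",np.hstack([A,B]))
E
```

```text
shift [ 0.0002 -0.0006  0.0128] turn -0.02 cur yaw -0.02 t 6.1 pos [ 0.5175 -0.0137  0.1266] F [-0.15  0.06 -2.25] w 0.011274802328527017
```

View pics/g.png

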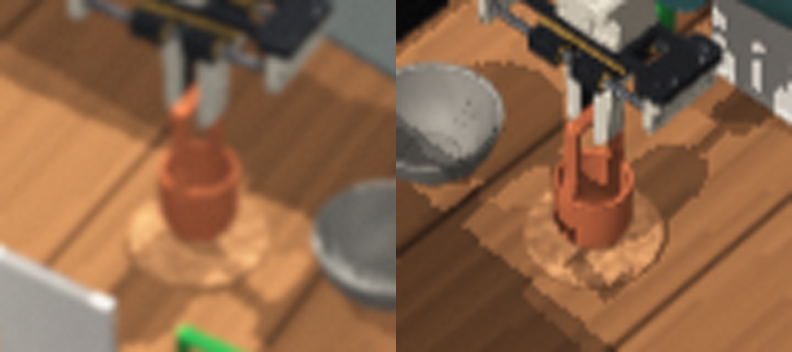

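The scoop is above the trivet and centred: cup at column 200 against trivet centre 200 in the scene crop, 594 against 596 in the side crop. I'll lower the last 13 mm.

Call:
send_rows(motion=[0,0,0.004,0,0.005,0,0,0.008,0,0.005,0,0,0.011,0,0.005,0,0,0.0125,0,0.005,0,0,0.013,0,0.005,0,0,0.013,0,0.005])

```text
t: 6.8
position: [0.5179, -0.0137, 0.1135]
orientation: [2.22, 2.22, 0.002]
wrist_force: [0.5, -0.5, 6.8]
width: 0.0114
gripper_force: 20.0
```

Call:
send_rows(motion=[0,0,-0.0005,0,0.005,0,0,-0.0005,0,0.015,0,0,-0.0005,0,0.03,0,0,-0.0005,0,0.05,0,0,-0.0005,0,0.05,0,0,-0.01,0,0.05,0,0,-0.03,0,0.05,0,0,-0.055,0,0.05,0,0,-0.08,0,0.05,0,0,-0.1,-8,0.06,0,0,-0.11,-16,0.07,0,0,-0.11,-24,0.08,0,0,-0.11,-32,0.093,0,0,-0.11,-40,0.093,0,0,-0.11,-48,0.093,0,0,-0.11,-56,0.093,0,0,-0.11,-64,0.093,0,0,-0.11,-72,0.093,0,0,-0.11,-80,0.093,0,0,-0.11,-87,0.093])

```text
t: 8.8
position: [0.5171, -0.0137, 0.2232]
orientation: [0.074, 3.14, -0.0]
wrist_force: [-0.2, -0.7, 0.9]
width: 0.093
gripper_force: 0.0
```

Call:
send_rows(motion=[0,0,0,-3,0.093,0,0,0,-3,0.093,0,0,0,-3,0.093])

```text
t: 9.1
position: [0.5171, -0.0137, 0.2229]
orientation: [0.003, 3.141, -0.0]
wrist_force: [-0.1, 0.6, -0.2]
width: 0.093
gripper_force: 0.0
```

```bash
python3 - <<'E'
from h import *
s=readout.get_state(); w=optics.get_image("wrist")
to(.5175,-.0137,.100,90)
a,b=both()
def cop(i):
    h=cv2.cvtColor(i["pixels"],cv2.COLOR_RGB2HSV); return h
B=cv2.resize(b["pixels"][230:300,290:370,::-1],(400,350),interpolation=cv2.INTER_CUBIC)
W=cv2.resize(w["pixels"][60:340,160:480,::-1],(400,350),interpolation=cv2.INTER_CUBIC)
cv2.imwrite("pics/k.png",np.hstack([B,W]))
E
```

```text
shift [-0.0004 -0.      0.1228] turn -0.11 cur yaw 89.89 t 9.15 pos [ 0.5171 -0.0137  0.2228] F [-0.59  0.25  0.07] w 0.09293783022285891
```

View pics/k.png

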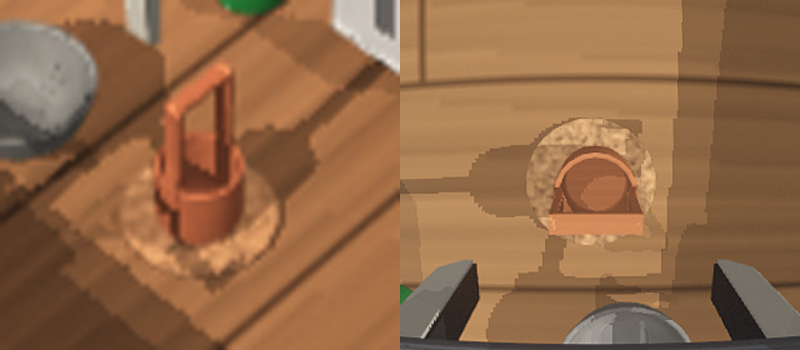

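The scoop stands upright on the trivet (side crop, cup at (200,205)). In the wrist crop the bar runs from 549 to 642 at row 224, and the trivet is centred near (591,180).

```bash
python3 - <<'E'
from h import *
s=readout.get_state(); w=optics.get_image("wrist")
f=lambda u,v:((u-400)/1.25+160,v/1.25+60)
for p in [(549,224),(642,224)]: print(wonz(w,*f(*p),.136,s))
for p in [(591,118),(591,243),(527,180),(655,180)]: print(wonz(w,*f(*p),.006,s))
E
```

```text
[ 0.51866989 -0.04040291  0.136     ]
[0.51873334 0.01253746 0.136     ]
[ 0.46680241 -0.01743246  0.006     ]
[ 0.57451488 -0.01776591  0.006     ]
[ 0.51851859 -0.0716569   0.006     ]
[0.51869509 0.03638159 0.006     ]
```

Call:
send_rows(motion=[-0.001,0,0.01,0,0.093,-0.001,0,0.035,0,0.093,-0.001,0,0.065,0,0.093,-0.001,0,0.095,0,0.093,-0.001,0,0.115,0,0.093,-0.001,0,0.122,0,0.093,-0.001,0,0.123,0,0.093,-0.001,0,0.123,0,0.07,-0.001,0,0.123,0,0.05,-0.001,0,0.123,0,0.045,-0.001,0,0.123,0,0.045,-0.001,0,0.123,0,0.045,-0.001,0,0.123,0,0.045], grip_force=25)

```text
t: 10.6
position: [0.5182, -0.0137, 0.0996]
orientation: [0.0, 3.141, 0.0]
wrist_force: [-0.8, 0.6, 0.4]
width: 0.0537
gripper_force: 25.0
```

```bash
python3 - <<'E'
from h import *
to(.5175,-.0137,.30,90)
E
```

```text
shift [ 0.0006 -0.     -0.2004] turn -0.02 cur yaw 89.98 t 10.6 pos [ 0.5182 -0.0137  0.0996] F [-0.78  0.65  0.36] w 0.05368580960337882
```

```bash
python3 - <<'E'
from h import *
import pickle; a,b=pickle.load(open("im0.pkl","rb"))
print("mill",onz(a,384,158,.145),onz(b,184,351,.145))
to(.40,.329,.225,76.1); to(.40,.15,.25,80)
E
```

```text
mill [0.54740987 0.56078607 0.145     ] [0.53888081 0.57447133 0.145     ]
shift [ 0.1182  0.3426 -0.1254] turn 13.88 cur yaw 89.98 t 10.6 pos [ 0.5182 -0.0137  0.0996] F [-0.78  0.65  0.36] w 0.05368580960337882
shift [ 0.1182  0.1636 -0.1504] turn 9.98 cur yaw 89.98 t 10.6 pos [ 0.5182 -0.0137  0.0996] F [-0.78  0.65  0.36] w 0.05368580960337882
```

Call:
send_rows(motion=[0,0,-0.005,0,0.045,0,0,-0.015,0,0.045,0,0,-0.035,0,0.045,0,0,-0.065,0,0.045,0,0,-0.095,0,0.045,0,0,-0.125,0,0.045,0,0,-0.143,0,0.045,0,0,-0.15,0,0.045,0,0,-0.15,0,0.045,0,0,-0.15,0,0.045])

```text
t: 11.6
position: [0.5178, -0.0137, 0.248]
orientation: [-0.0, -3.14, -0.0]
wrist_force: [0.6, -0.2, -2.2]
width: 0.0539
gripper_force: 25.0
```

```bash
python3 - <<'E'
from h import *
to(.40,.329,.225,76.1)
E
```

```text
shift [0.1178 0.3426 0.0233] turn 13.89 cur yaw 89.99 t 11.6 pos [ 0.5178 -0.0137  0.248 ] F [ 0.64 -0.17 -2.16] w 0.05390458431956934
```

Call:
send_rows(motion=[0.008,0.008,0,0,0.045,0.025,0.025,0,1,0.045,0.05,0.05,0,2,0.045,0.075,0.08,0,4,0.045,0.095,0.115,0,6,0.045,0.11,0.15,0,8,0.045,0.118,0.185,0,10,0.045,0.118,0.22,0,12,0.045,0.118,0.255,0,13,0.045,0.118,0.29,0,13.9,0.045,0.118,0.315,0.005,13.9,0.045,0.118,0.332,0.01,13.9,0.045,0.118,0.34,0.018,13.9,0.045,0.118,0.3425,0.023,13.9,0.045,0.118,0.3425,0.023,13.9,0.045,0.118,0.3425,0.023,13.9,0.045,0.118,0.3425,0.023,13.9,0.045])

```text
t: 13.3
position: [0.4004, 0.3282, 0.2269]
orientation: [0.382, 3.118, 0.001]
wrist_force: [-0.5, 0.6, -2.2]
width: 0.0539
gripper_force: 25.0
```

```bash
python3 - <<'E'
from h import *
to(.48,.310,.222,76.1)
a,b=both()
A=cv2.resize(a["pixels"][130:200,310:390,::-1],(400,350),interpolation=cv2.INTER_CUBIC)
B=cv2.resize(b["pixels"][240:320,225:305,::-1],(400,400),interpolation=cv2.INTER_CUBIC)[:350]
cv2.imwrite("pics/l.png",np.hstack([A,B]))
X=readout.get_state()["position"]+[0,0,.0314]
print("bar expected px",proj(a,X),proj(b,X)); 
for n,P in (("seat",[.48,.31,.225]),("tip",[.4596,.315,.243])): print(n,proj(a,np.array(P)),proj(b,np.array(P)))
E
```

```text
shift [-0.0816  0.0015  0.0049] turn -0.07 cur yaw 76.03 t 13.3 pos [0.4004 0.3282 0.2269] F [-0.51  0.55 -2.15] w 0.05394643288741335
bar expected px [324.80223048 149.84963728] [278.14727841 301.98039827]
seat [341.33142151 166.08337999] [264.35277091 290.78836437]
tip [337.20183353 159.6343746 ] [267.48387771 291.53823351]
```

View pics/l.png

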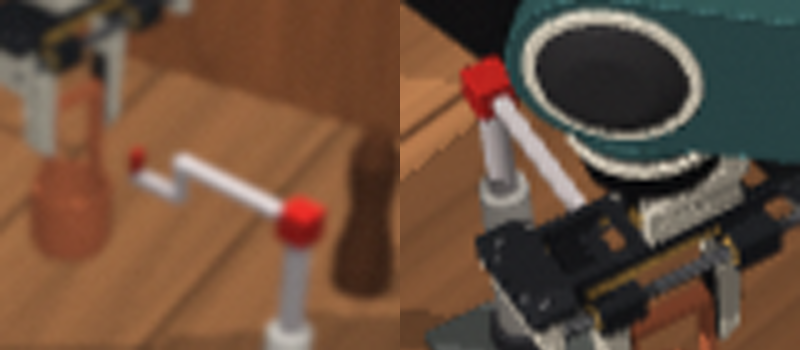

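In the scene crop the hook tip is at (137,148) and its seat at (160,186), both matching my projections to about 1 px. The bar (about (78,92)) stands off on the -x side, above the tip. The side view of the hook is hidden by the gripper. Next I slide it in over the tip.

Call:
send_rows(motion=[-0.004,0,0.002,0,0.045,-0.012,0,0.004,0,0.045,-0.022,0,0.004,0,0.045,-0.032,0.001,0.004,0,0.045,-0.042,0.001,0.004,0,0.045,-0.052,0.001,0.004,0,0.045,-0.062,0.001,0.004,0,0.045,-0.072,0.0015,0.004,0,0.045,-0.079,0.0015,0.004,0,0.045,-0.0816,0.0015,0.004,0,0.045,-0.0816,0.0015,0.004,0,0.045,-0.0816,0.0015,0.004,0,0.045,-0.0816,0.0015,0.004,0,0.045])

```text
t: 14.7
position: [0.4795, 0.3108, 0.2226]
orientation: [0.38, 3.118, 0.0]
wrist_force: [-0.2, 0.4, -2.5]
width: 0.0538
gripper_force: 25.0
```

```bash
python3 - <<'E'
from h import *
to(.48,.310,.1936,76.1)
a,b=both()
A=cv2.resize(a["pixels"][130:200,310:390,::-1],(560,490),interpolation=cv2.INTER_CUBIC)
cv2.imwrite("pics/m.png",A)
E
```

```text
shift [-0.0007 -0.0007  0.029 ] turn 0.0 cur yaw 76.1 t 14.7 pos [0.4795 0.3108 0.2226] F [-0.17  0.38 -2.51] w 0.05382270871648256
```

View pics/m.png

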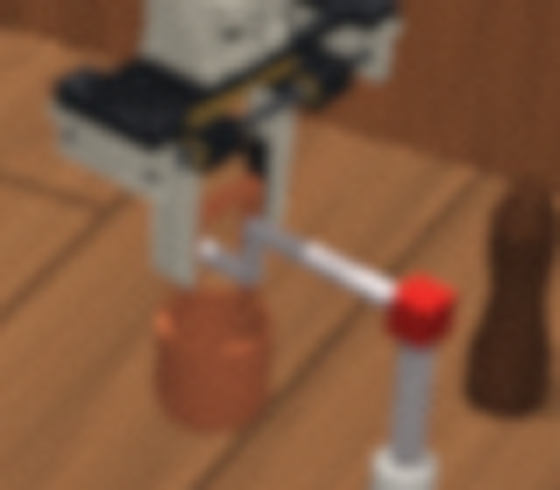

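The hook passes through the window under the bar (seat at about (235,270)) with its arm clear of the gripper, and the bar sits above the U. I'll lower it now, watching the force.

Call:
send_rows(motion=[-0.0005,-0.0005,0.004,0,0.045,-0.0005,-0.0005,0.009,0,0.045,-0.0005,-0.0005,0.014,0,0.045,-0.0005,-0.0005,0.019,0,0.045,-0.0005,-0.0005,0.023,0,0.045,-0.0005,-0.0005,0.026,0,0.045,-0.0005,-0.0005,0.029,0,0.045,-0.0005,-0.0005,0.032,0,0.045,-0.0005,-0.0005,0.035,0,0.045,-0.0005,-0.0005,0.038,0,0.045,-0.0005,-0.0005,0.041,0,0.045,-0.0005,-0.0005,0.044,0,0.045,-0.0005,-0.0005,0.047,0,0.045,-0.0005,-0.0005,0.049,0,0.045,-0.0005,-0.0005,0.05,0,0.045,-0.0005,-0.0005,0.05,0,0.045,-0.0005,-0.0005,0.05,0,0.045,-0.0005,-0.0005,0.05,0,0.045])

```text
t: 16.6
position: [0.4802, 0.3101, 0.1726]
orientation: [0.381, 3.118, 0.0]
wrist_force: [0.2, 0.1, -0.1]
width: 0.0538
gripper_force: 25.0
```

```bash
python3 - <<'E'
from h import *
f=[]
for k in range(8): a=optics.get_image("scene"); f.append(readout.get_state()["wrist_force"])
to(.48,.310,.165,76.1); print(np.array(f).round(2),np.mean(f,0))
p=a["pixels"].astype(int); m=((p[...,0]>120)&(p[...,1]<60)&(p[...,2]<60)); m[:140]=m[210:]=0; m[:,:350]=m[:,400:]=0
ys,xs=np.nonzero(m); print("block",xs.mean(),ys.mean(),len(xs)); 
P=np.array([.607,.2785,.254]); print(proj(a,P),proj(a,P-[0,0,.02]))
E
```

```text
shift [ 0.0001 -0.0001  0.0075] turn -0.02 cur yaw 76.08 t 17.0 pos [0.4801 0.3101 0.1725] F [0.71 0.86 0.06] w 0.05384880218534907
[[ 0.3  -0.2  -1.91]
 [ 0.77  0.62 -0.1 ]
 [-0.1  -0.02  0.13]
 [ 0.31 -0.4   0.51]
 [ 0.36  1.23  0.2 ]
 [ 0.9   0.36 -0.91]
 [ 0.22 -0.66 -0.85]
 [ 0.71  0.86  0.06]] [ 0.4349744   0.22273101 -0.35762854]
block 369.2340425531915 178.87234042553192 47
[370.13694773 173.72505823] [369.64884779 178.52509368]
```

Call:
send_rows(motion=[0,0,0.002,0,0.045,0,0,0.004,0,0.045,0,0,0.005,0,0.045,0,0,0.005,0,0.045,0,0,0.005,0,0.045])

```text
t: 17.5
position: [0.4801, 0.3101, 0.1674]
orientation: [-0.381, -3.118, 0.0]
wrist_force: [-0.3, -0.1, -0.4]
width: 0.0537
gripper_force: 25.0
```

```bash
python3 - <<'E'
from h import *
f=[]
for k in range(16): a=optics.get_image("scene"); f.append(readout.get_state()["wrist_force"])
to(.48,.310,.165,76.1); print(np.mean(f,0),np.std(f,0)/4)
p=a["pixels"].astype(int); m=((p[...,0]>120)&(p[...,1]<60)&(p[...,2]<60)); m[:140]=m[210:]=0; m[:,:350]=m[:,400:]=0
ys,xs=np.nonzero(m); print("block",xs.mean(),ys.mean(),len(xs))
E
```

```text
shift [ 0.0001 -0.0001  0.0024] turn -0.01 cur yaw 76.09 t 18.3 pos [0.4801 0.3101 0.1674] F [-0.04 -1.01  0.3 ] w 0.05395375697699925
[ 0.09136417 -0.20717677 -0.08525032] [0.11465937 0.13715635 0.11724338]
block 369.16326530612247 180.16326530612244 49
```

Call:
send_rows(motion=[0,0,0,0,0.054,0,0,0,0,0.06,0,0,0,0,0.07,0,0,0,0,0.085,0,0,0,0,0.093,0,0,0,0,0.093,0,0,-0.01,0,0.093,0,0,-0.03,0,0.093,0,0,-0.055,0,0.093,0,0,-0.085,0,0.093,0,0,-0.115,0,0.093,0,0,-0.14,0,0.093,0,0,-0.155,0,0.093,0,0,-0.16,0,0.093], grip_force=5)

```text
t: 19.7
position: [0.4803, 0.3102, 0.3293]
orientation: [0.38, 3.117, 0.002]
wrist_force: [-0.5, -0.9, -0.6]
width: 0.0934
gripper_force: 0.0
```

Call:
send_rows(motion=[0.02,0,0,0,0.093,0.06,0,0,0,0.093,0.09,0,0,0,0.093,0.1,0,0,0,0.093,0.1,0,0,0,0.093,0.1,0,0,0,0.093,0.1,0,0,0,0.093,0.1,0,0,0,0.093,0.1,0,0,0,0.093,0.1,0,0,0,0.093,0.1,0,0,0,0.093,0.1,0,0,0,0.093,0.1,0,0,0,0.093,0.1,0,0,0,0.093,0.1,0,0,0,0.093,0.1,0,0,0,0.093,0.1,0,0,0,0.093,0.1,0,0,0,0.093,0.1,0,0,0,0.093,0.1,0,0,0,0.093])

```text
t: 21.7
position: [0.3831, 0.3341, 0.3275]
orientation: [0.381, 3.118, 0.0]
wrist_force: [0.2, 0.9, -0.9]
width: 0.093
gripper_force: 0.0
```

Call:
send_rows(motion=[0,0,0,0,0.093,0,0,0,0,0.093,0,0,0,0,0.093,0,0,0,0,0.093,0,0,0,0,0.093,0,0,0,0,0.093,0,0,0,0,0.093,0,0,0,0,0.093,0,0,0,0,0.093,0,0,0,0,0.093,0,0,0,0,0.093,0,0,0,0,0.093,0,0,0,0,0.093,0,0,0,0,0.093,0,0,0,0,0.093,0,0,0,0,0.093,0,0,0,0,0.093,0,0,0,0,0.093,0,0,0,0,0.093,0,0,0,0,0.093])

```text
t: 23.7
position: [0.3831, 0.3341, 0.3275]
orientation: [-0.381, -3.118, 0.0]
wrist_force: [-0.4, -0.5, 0.3]
width: 0.0928
gripper_force: 0.0
```

```bash
cat > chk.py <<'E'
from h import *
for k in range(6):
    a=optics.get_image("scene")
    p=a["pixels"].astype(int); m=((p[...,0]>120)&(p[...,1]<60)&(p[...,2]<60)); m[:140]=m[210:]=0; m[:,:350]=m[:,400:]=0
    ys,xs=np.nonzero(m)
    w=a["pixels"][165:220,310:362].copy(); h=cv2.cvtColor(w,cv2.COLOR_RGB2HSV).astype(int)
    c=(h[...,0]<10)&(h[...,1]>140)&(h[...,2]>100); y2,x2=np.nonzero(c)
    print("block",xs.mean().round(2),ys.mean().round(2),"copper",len(x2),(310+x2.mean()).round(2),(165+y2.mean()).round(2))
b=0
print("exp cup px",proj(a,np.array([.48,.31,.199-.095])),"bar",proj(a,np.array([.48,.31,.199])))
to(.48,.31,.3)
E
python3 chk.py
```

```text
block 369.25 180.05 copper 301 339.21 189.8
block 369.28 180.0 copper 301 339.22 189.77
block 369.18 180.11 copper 300 339.06 189.72
block 369.38 179.93 copper 302 339.18 189.9
block 369.2 180.16 copper 305 339.19 189.65
block 369.28 179.98 copper 303 339.16 189.68
exp cup px [339.86601793 193.07561929] bar [341.00547418 172.0872198 ]
shift [-0.0999 -0.0001  0.0274] turn 0 cur yaw 76.09 t 24.0 pos [0.383  0.3341 0.3274] F [ 0.27  0.07 -0.31] w 0.09315548423437513
```

Call:
send_rows(motion=[0,0,0,0,0.093,0,0,0,0,0.093,0,0,0,0,0.093,0,0,0,0,0.093,0,0,0,0,0.093,0,0,0,0,0.093,0,0,0,0,0.093,0,0,0,0,0.093,0,0,0,0,0.093,0,0,0,0,0.093,0,0,0,0,0.093,0,0,0,0,0.093,0,0,0,0,0.093,0,0,0,0,0.093,0,0,0,0,0.093,0,0,0,0,0.093,0,0,0,0,0.093,0,0,0,0,0.093,0,0,0,0,0.093,0,0,0,0,0.093])

```text
t: 26.0
position: [0.383, 0.3341, 0.3275]
orientation: [0.38, 3.118, 0.0]
wrist_force: [0.7, 0.8, 0.9]
width: 0.0925
gripper_force: 0.0
```

Call:
send_rows(motion=[0,0,0,0,0.093,0,0,0,0,0.093,0,0,0,0,0.093,0,0,0,0,0.093,0,0,0,0,0.093,0,0,0,0,0.093,0,0,0,0,0.093,0,0,0,0,0.093,0,0,0,0,0.093,0,0,0,0,0.093,0,0,0,0,0.093,0,0,0,0,0.093,0,0,0,0,0.093,0,0,0,0,0.093,0,0,0,0,0.093,0,0,0,0,0.093,0,0,0,0,0.093,0,0,0,0,0.093,0,0,0,0,0.093,0,0,0,0,0.093])

```text
t: 28.0
position: [0.3831, 0.3341, 0.3274]
orientation: [-0.381, -3.118, 0.0]
wrist_force: [0.4, 0.8, -0.2]
width: 0.0931
gripper_force: 0.0
```

```bash
python3 chk.py && python3 -c "
from plant import job_done; print(job_done())"
```

```text
block 369.26 180.05 copper 305 339.14 189.46
block 369.27 180.0 copper 302 339.18 189.7
block 369.28 179.98 copper 301 339.16 189.89
block 369.2 180.07 copper 303 339.14 189.77
block 369.38 179.93 copper 300 339.09 189.9
block 369.11 180.13 copper 308 339.18 189.83
exp cup px [339.86601793 193.07561929] bar [341.00547418 172.0872198 ]
shift [-0.0999 -0.0001  0.0274] turn 0 cur yaw 76.08 t 28.3 pos [0.3831 0.3341 0.3274] F [ 0.05 -0.76  0.06] w 0.09284202486356878
the job is handed in; nothing more can be done
None
```

The copper scoop hangs still in the balance hook, about 26 mm down, so it weighs roughly 210–230 g empty (hook sink and wrist force). I handed the job in at about 28 s with the arm clear, and the result has not come back.

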